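Count out five beads on a tilting pocket board

ROBOT

A 6-joint arm with a two-finger parallel gripper is mounted at the origin on a cart in front of the work surface, level with it; the furniture and walls round the work are solid. World frame = base frame: x ahead of the robot, y to its left, z up, the work surface at z = 0. Lengths are in m, angles in rad, forces in N, time in s.
With the tool pointing down it reaches from about 0.25 to 0.775 m from the base axis. Payload 4 kg.
Tool frame: the origin (TCP) lies on the centre line of the jaws, within the pads' length; the fingertips stand 14 mm ahead of it and the grasp point (between the pads) lies 5 mm behind it; z points along the fingers, y is the direction in which the jaws open and shut (so a half turn about z gives the same grasp; the last joint's range is limited). The gripper opens to 94 mm and grips with 3 to 60 N. Pads are 16 mm wide; open, the fingers measure 119 mm over their backs; the gripper's body (75 mm by 177 mm) begins 78 mm behind the grasp point.
Start: joints at [-1.273, 0.087, 1.371, -0, 1.684, -0.103], TCP at [0.215, -0.506, 0.22] pointing down, gripper open.
Joint ranges: [-3.1, 3.1], [-0.76, 2.03], [0.27, 2.55], [-1.08, 4.22], [0.17, 2.65], [-2.57, 2.57]. Speed limits (rad/s): [2.79, 2.79, 3.14, 3.14, 3.14, 3.14].

INTERFACE

Orientations are given as a unit quaternion [w, x, y, z].
In Python, from plant import * gives the robot as it stands. The module is installed in compiled form; this text tells all that it offers.
- The arm moves only by the tool arm_command, never from a script. Its argument "rows" is a list of rows, each a list of 3 entries, a list of its own where there are three numbers: the shift along the tool's x, y, z in m, then the turn about the tool's z in degrees, then the closure, from 0 (fully open) to 1 (shut). A call has 1 to 12 rows; each row shifts and turns the commanded pose from where the row before left it, along the tool's axes as they then stand; what a row does not reach is not made up. A row lasts 1/12 s, in which the tool goes at most 41.7 mm and 7.16 degrees, less where a joint would pass 70% of its speed; a pose out of reach is approached as far as the arm can. A call with a gripper value outside its range is refused whole. The fingers move at their own pace and stop on an object; "force" is the grip in N (left out, the last holds). Time passes only in rows, so rows that do not move let the fingers close. It gives the time, the measured TCP pose, the force and the opening at its end, in the units of the state.
- get_state(): the state, without advancing time (a new reading comes with each control period).
- read_camera(name): name is "scene" or "top"; returns a dict with "color" (480x640x3 uint8, red, green, blue), "fx", "fy", "cx", "cy" (pixels), "world_from_camera" (4x4, takes a point from camera to world coordinates). Camera axes: x right, y down, z forward; pixel columns grow to the right and rows downward; lengths in m; the calibration is good to about 2 mm. A picture is of the moment at which its call begins. There is no depth.
- close_job(): hands the job in, once; it reports no verdict.
The state is a dict: "t": time; "joints": joint angles; "joint_vel": joint speeds; "joint_efforts": joint torques, N m; "tcp_pos": TCP position; "ee_rot": TCP orientation; "force": force on the tool from outside, world axes, zero at the start; "wrist_torque": the same for the moment, N m; "gripper_width": finger opening in m.
Only numpy, scipy, OpenCV 4.12 (cv2) and the standard library are available. Lean on these libraries where they do the work, as an engineer would, in place of code of your own. Each camera call takes 0.05 s, during which the arm holds its last target.

TASK

Count out five beads with the pivoted counting board: press the blue thumb plate at its pocket end (right) to tip the board that way until every one of the five pockets holds a bead, then tip it back past level the other way so that the two spare beads roll back into the grey channel. Leave the board standing level, without touching any bead, spilling any or disturbing the things around it.

Things in the scene. Friction and masses are not known exactly. Their poses are not given: they have to be found in the camera images.
- board (a joint): tilt of the white counting board on its stand, rad. 0 = level; positive = pocket end (+x of the stand) down; negative = channel end down. Stops at -0.35 and +0.35. Stiff pivot (0.2 N m friction, 2 to 3 N at a thumb plate): the board stays at the tilt it is left at. Starts level.
- stand: dark steel stand, fixed to the bench: base plate 110 x 202 x 10 mm and two side cheeks carrying the board's pivot bolts. Origin at the centre of its underside, on the bench top; its x axis points along the board from the channel end to the pocket end (roughly to the robot's right, within 0.35 rad), z up. The pivot axis runs along its y axis, 65 mm above the bench. Highest part 87 mm.
- pivot (a point): centre of the white board, on the pivot axis, in the plane of the flat field. Axes turn with the board: x to the pocket end, y along the pivot, z up out of the board. Board 130 x 162 mm outside, rim walls 6 mm thick, 16 mm above the field. Flat field from x = -19 mm on; one row of five round pockets at x = 48 mm, beside the end wall (inner face at 59 mm), with 3 mm thick, 12 mm high fins between them.
- channel (a point): middle of the channel's grey floor, at the left end of the board. The channel runs the board's full width, from x = -59 to -19 mm of the pivot frame; its floor slopes down 10 degrees (0.175 rad) toward the left end wall (7 mm deep there), so beads roll out of it only when the board is tipped to the pocket side by more than that, and stay in it when level.
- pocket_plate (a point): press point on the top face of the blue ribbed thumb plate at the pocket end (40 mm long beyond the wall, 60 mm wide, 8 mm thick), 89 mm from the pivot and 4 mm below the field: 61 mm above the bench when level, about 31 mm at the stop. Pressing it down tips the board to the pocket side. x and y axes as the board's.
- channel_plate (a point): press point on the top face of the same kind of blue thumb plate at the channel end, 89 mm from the pivot on the other side, 61 mm above the bench when level. Pressing it down tips the board back toward the channel.
- pocket0 (a point): where the centre of a bead seated in pocket 0 lies (1 mm above the field); pockets are 21 mm wide, 8 mm deep, 30 mm apart, numbered from -y to +y of the board.
- pocket1 (a point): where the centre of a bead seated in pocket 1 lies (1 mm above the field); pockets are 21 mm wide, 8 mm deep, 30 mm apart, numbered from -y to +y of the board.
- pocket2 (a point): where the centre of a bead seated in pocket 2 lies (1 mm above the field); pockets are 21 mm wide, 8 mm deep, 30 mm apart, numbered from -y to +y of the board.
- pocket3 (a point): where the centre of a bead seated in pocket 3 lies (1 mm above the field); pockets are 21 mm wide, 8 mm deep, 30 mm apart, numbered from -y to +y of the board.
- pocket4 (a point): where the centre of a bead seated in pocket 4 lies (1 mm above the field); pockets are 21 mm wide, 8 mm deep, 30 mm apart, numbered from -y to +y of the board.
- bead0: dark green drilled stone bead, 18 mm across, about 11 to 16 g, slippery, one of seven alike; origin at its centre. Starts in the channel. Two beads can jam before a pocket; tipping back and again frees them.
- bead1: dark green drilled stone bead, 18 mm across, about 11 to 16 g, slippery, one of seven alike; origin at its centre. Starts in the channel. Two beads can jam before a pocket; tipping back and again frees them.
- bead2: dark green drilled stone bead, 18 mm across, about 11 to 16 g, slippery, one of seven alike; origin at its centre. Starts in the channel. Two beads can jam before a pocket; tipping back and again frees them.
- bead3: dark green drilled stone bead, 18 mm across, about 11 to 16 g, slippery, one of seven alike; origin at its centre. Starts in the channel. Two beads can jam before a pocket; tipping back and again frees them.
- bead4: dark green drilled stone bead, 18 mm across, about 11 to 16 g, slippery, one of seven alike; origin at its centre. Starts in the channel. Two beads can jam before a pocket; tipping back and again frees them.
- bead5: dark green drilled stone bead, 18 mm across, about 11 to 16 g, slippery, one of seven alike; origin at its centre. Starts in the channel. Two beads can jam before a pocket; tipping back and again frees them.
- bead6: dark green drilled stone bead, 18 mm across, about 11 to 16 g, slippery, one of seven alike; origin at its centre. Starts in the channel. Two beads can jam before a pocket; tipping back and again frees them.
- lamp_elbow (a point): elbow of the black spring-arm lamp, 377 mm above the bench; fixed. Keep the wrist clear of it: its lower arm runs straight from the clamp at the back right of the bench (0.17 m farther back, 0.54 m to the right, 65 mm high) up to this point, its upper arm from here about 0.4 m to the left, down to the shade over the left of the bench (lowest about 150 mm).
- pigment_jar: brown jar with white cap, 35 mm across, 46 mm high, bystander; origin under its centre.
- earbud_case: white rounded case, 47 x 64 x 25 mm, bystander; origin under its centre.
- wax_star: flat blue wax star, 31 mm across, 8 mm high, bystander; origin under its centre.

How it is judged:
On the way, in this order (a step that is already met when the one before it is completed fails the run):
1. the board is tipped to the pocket side and all five pockets hold a bead (value of joint board above 0.15 rad and distance between any of bead0, bead1, bead2, bead3, bead4, bead5, bead6 and pocket0 below 0.005 m and distance between any of bead0, bead1, bead2, bead3, bead4, bead5, bead6 and pocket1 below 0.005 m and distance between any of bead0, bead1, bead2, bead3, bead4, bead5, bead6 and pocket2 below 0.005 m and distance between any of bead0, bead1, bead2, bead3, bead4, bead5, bead6 and pocket3 below 0.005 m and distance between any of bead0, bead1, bead2, bead3, bead4, bead5, bead6 and pocket4 below 0.005 m), for 0.2 s.
2. the board is tipped back past level, the five pockets still filled and the spare beads in the channel (value of joint board below -0.03 rad and distance between any of bead0, bead1, bead2, bead3, bead4, bead5, bead6 and pocket0 below 0.005 m and distance between any of bead0, bead1, bead2, bead3, bead4, bead5, bead6 and pocket1 below 0.005 m and distance between any of bead0, bead1, bead2, bead3, bead4, bead5, bead6 and pocket2 below 0.005 m and distance between any of bead0, bead1, bead2, bead3, bead4, bead5, bead6 and pocket3 below 0.005 m and distance between any of bead0, bead1, bead2, bead3, bead4, bead5, bead6 and pocket4 below 0.005 m and ((x of bead0 in the frame of pivot below -0.035 m and z of bead0 in the frame of pivot below 0.016 m) or distance between bead0 and pocket0 below 0.005 m or distance between bead0 and pocket1 below 0.005 m or distance between bead0 and pocket2 below 0.005 m or distance between bead0 and pocket3 below 0.005 m or distance between bead0 and pocket4 below 0.005 m) and ((x of bead1 in the frame of pivot below -0.035 m and z of bead1 in the frame of pivot below 0.016 m) or distance between bead1 and pocket0 below 0.005 m or distance between bead1 and pocket1 below 0.005 m or distance between bead1 and pocket2 below 0.005 m or distance between bead1 and pocket3 below 0.005 m or distance between bead1 and pocket4 below 0.005 m) and ((x of bead2 in the frame of pivot below -0.035 m and z of bead2 in the frame of pivot below 0.016 m) or distance between bead2 and pocket0 below 0.005 m or distance between bead2 and pocket1 below 0.005 m or distance between bead2 and pocket2 below 0.005 m or distance between bead2 and pocket3 below 0.005 m or distance between bead2 and pocket4 below 0.005 m) and ((x of bead3 in the frame of pivot below -0.035 m and z of bead3 in the frame of pivot below 0.016 m) or distance between bead3 and pocket0 below 0.005 m or distance between bead3 and pocket1 below 0.005 m or distance between bead3 and pocket2 below 0.005 m or distance between bead3 and pocket3 below 0.005 m or distance between bead3 and pocket4 below 0.005 m) and ((x of bead4 in the frame of pivot below -0.035 m and z of bead4 in the frame of pivot below 0.016 m) or distance between bead4 and pocket0 below 0.005 m or distance between bead4 and pocket1 below 0.005 m or distance between bead4 and pocket2 below 0.005 m or distance between bead4 and pocket3 below 0.005 m or distance between bead4 and pocket4 below 0.005 m) and ((x of bead5 in the frame of pivot below -0.035 m and z of bead5 in the frame of pivot below 0.016 m) or distance between bead5 and pocket0 below 0.005 m or distance between bead5 and pocket1 below 0.005 m or distance between bead5 and pocket2 below 0.005 m or distance between bead5 and pocket3 below 0.005 m or distance between bead5 and pocket4 below 0.005 m) and ((x of bead6 in the frame of pivot below -0.035 m and z of bead6 in the frame of pivot below 0.016 m) or distance between bead6 and pocket0 below 0.005 m or distance between bead6 and pocket1 below 0.005 m or distance between bead6 and pocket2 below 0.005 m or distance between bead6 and pocket3 below 0.005 m or distance between bead6 and pocket4 below 0.005 m)), for 0.2 s.
At the end, for the whole second after the job is handed in: each of the five pockets holds a bead (its centre within 5 mm of the seat), the two spare beads lie in the channel, the board is level within 0.07 rad (4 degrees), and board and beads are at rest (distance between any of bead0, bead1, bead2, bead3, bead4, bead5, bead6 and pocket0 below 0.005 m and distance between any of bead0, bead1, bead2, bead3, bead4, bead5, bead6 and pocket1 below 0.005 m and distance between any of bead0, bead1, bead2, bead3, bead4, bead5, bead6 and pocket2 below 0.005 m and distance between any of bead0, bead1, bead2, bead3, bead4, bead5, bead6 and pocket3 below 0.005 m and distance between any of bead0, bead1, bead2, bead3, bead4, bead5, bead6 and pocket4 below 0.005 m and ((x of bead0 in the frame of pivot below -0.035 m and z of bead0 in the frame of pivot below 0.016 m) or distance between bead0 and pocket0 below 0.005 m or distance between bead0 and pocket1 below 0.005 m or distance between bead0 and pocket2 below 0.005 m or distance between bead0 and pocket3 below 0.005 m or distance between bead0 and pocket4 below 0.005 m) and ((x of bead1 in the frame of pivot below -0.035 m and z of bead1 in the frame of pivot below 0.016 m) or distance between bead1 and pocket0 below 0.005 m or distance between bead1 and pocket1 below 0.005 m or distance between bead1 and pocket2 below 0.005 m or distance between bead1 and pocket3 below 0.005 m or distance between bead1 and pocket4 below 0.005 m) and ((x of bead2 in the frame of pivot below -0.035 m and z of bead2 in the frame of pivot below 0.016 m) or distance between bead2 and pocket0 below 0.005 m or distance between bead2 and pocket1 below 0.005 m or distance between bead2 and pocket2 below 0.005 m or distance between bead2 and pocket3 below 0.005 m or distance between bead2 and pocket4 below 0.005 m) and ((x of bead3 in the frame of pivot below -0.035 m and z of bead3 in the frame of pivot below 0.016 m) or distance between bead3 and pocket0 below 0.005 m or distance between bead3 and pocket1 below 0.005 m or distance between bead3 and pocket2 below 0.005 m or distance between bead3 and pocket3 below 0.005 m or distance between bead3 and pocket4 below 0.005 m) and ((x of bead4 in the frame of pivot below -0.035 m and z of bead4 in the frame of pivot below 0.016 m) or distance between bead4 and pocket0 below 0.005 m or distance between bead4 and pocket1 below 0.005 m or distance between bead4 and pocket2 below 0.005 m or distance between bead4 and pocket3 below 0.005 m or distance between bead4 and pocket4 below 0.005 m) and ((x of bead5 in the frame of pivot below -0.035 m and z of bead5 in the frame of pivot below 0.016 m) or distance between bead5 and pocket0 below 0.005 m or distance between bead5 and pocket1 below 0.005 m or distance between bead5 and pocket2 below 0.005 m or distance between bead5 and pocket3 below 0.005 m or distance between bead5 and pocket4 below 0.005 m) and ((x of bead6 in the frame of pivot below -0.035 m and z of bead6 in the frame of pivot below 0.016 m) or distance between bead6 and pocket0 below 0.005 m or distance between bead6 and pocket1 below 0.005 m or distance between bead6 and pocket2 below 0.005 m or distance between bead6 and pocket3 below 0.005 m or distance between bead6 and pocket4 below 0.005 m) and value of joint board between -0.07 and 0.07 rad and linear speed of each of bead0, bead1, bead2, bead3, bead4, bead5, bead6 below 0.05 m/s and velocity of joint board between -0.05 and 0.05 rad/s); the robot touches nothing.
It fails at once if a bead left the board (height (world z) of any of bead0, bead1, bead2, bead3, bead4, bead5, bead6 below 0.03 m).
It fails at once if the robot touched a bead (contact force between any of the fingers, the arm and bead0 above 0.3 N or contact force between any of the fingers, the arm and bead1 above 0.3 N or contact force between any of the fingers, the arm and bead2 above 0.3 N or contact force between any of the fingers, the arm and bead3 above 0.3 N or contact force between any of the fingers, the arm and bead4 above 0.3 N or contact force between any of the fingers, the arm and bead5 above 0.3 N or contact force between any of the fingers, the arm and bead6 above 0.3 N).
It fails at once if a bystander was moved more than 20 mm (distance of any of pigment_jar, earbud_case, wax_star from where it was at the start of the episode above 0.02 m).
It also fails if it takes over 67 s, if anything falls off the work surface, if the arm or the gripper's body presses on something with over 40 N, if the wrist force passes 120 N, or if a joint passes its speed limit or range.

## Working session

There is one attempt and no reset: what is moved stays moved. The work goes in short steps, Python scripts to look and compute and a tool call to move; the robot and the scene stay as the last step left them, time stands still between calls to the robot, and variables do not carry over. Pictures are saved under pics/ and viewed, and the job is handed in when it is done.

Besides the shell and the picture viewer there is one more tool, called as name([rows], argument=value, ...), one row to a line, values as JSON. arm_command: Moves the arm, as the interface text tells. Its arguments: {"type":"object","properties":{"rows":{"type":"array"},"force":{"type":"number"}},"required":["rows"]}

```bash
mkdir -p pics; python3 - <<'E'
from plant import *
import cv2
s=get_state(); print({k:s[k] for k in ('t','tcp_pos','ee_rot','force','gripper_width')})
for n in ('scene','top'):
    c=read_camera(n); cv2.imwrite(f'pics/{n}0.png',c['color'][:,:,::-1]); print(n,c['fx'],c['fy'],c['cx'],c['cy'],c['world_from_camera'])
E
```

```text
{'t': 0.0, 'tcp_pos': array([ 0.21440441, -0.5059345 ,  0.21828658]), 'ee_rot': array([-1.09890263e-03,  9.79989311e-01,  1.99047049e-01, -1.23726021e-04]), 'force': array([-0.20095604,  0.40812357, -0.15365421]), 'gripper_width': 0.09394936591860949}
scene 577.5650098910248 577.5650098910248 313.489900770072 232.94889369987476 [[ 0.88111894 -0.29156579  0.37231547  0.11605476]
 [-0.47270814 -0.52092973  0.71075962 -0.78474775]
 [-0.01328299 -0.80226031 -0.59682657  0.88723527]
 [ 0.          0.          0.          1.        ]]
top 467.0261949361389 467.0261949361389 314.0594208830146 233.09458154127995 [[ 7.45091539e-03 -9.97899810e-01  6.43463458e-02  4.73278526e-01]
 [-9.99725918e-01 -8.86182269e-03 -2.16692640e-02 -6.01766350e-04]
 [ 2.21939804e-02 -6.41672537e-02 -9.97692333e-01  1.15159011e+00]
 [ 0.00000000e+00  0.00000000e+00  0.00000000e+00  1.00000000e+00]]
```

View pics/scene0.png

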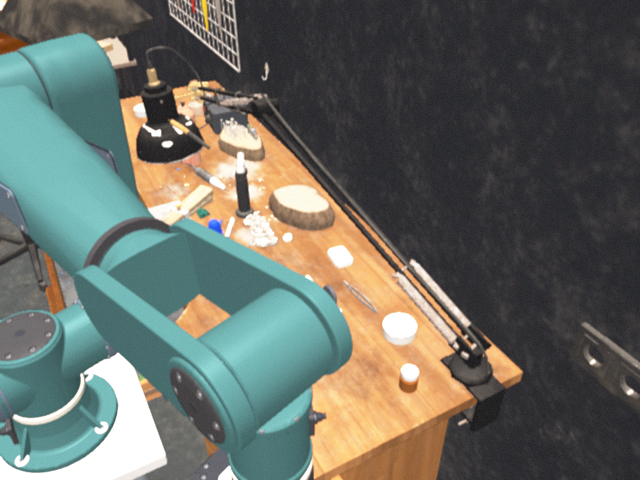

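View pics/top0.png

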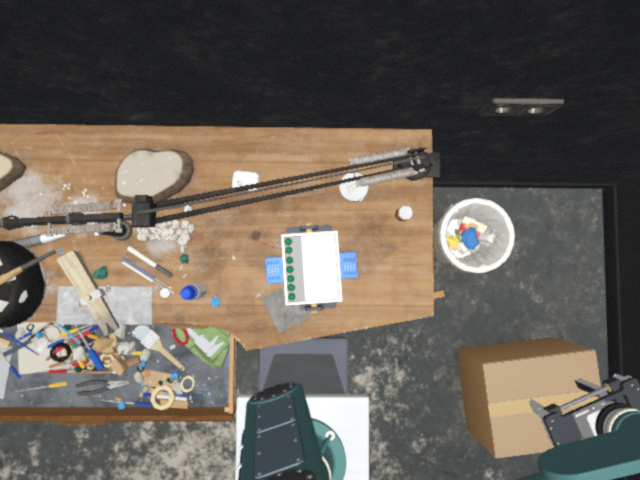

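The top view shows the board at about (311,268). The channel plate is at (274,270), the pocket plate at (349,265), and seven beads lie in the channel at column ~289. The lamp arm passes behind, around row 180–205.

```bash
cat >h.py <<'E'
from plant import *
import cv2, numpy as np
def ray(c,u,v,z):
    W=c['world_from_camera']; d=W[:3,:3]@np.array([(u-c['cx'])/c['fx'],(v-c['cy'])/c['fy'],1]); o=W[:3,3]
    return o+d*(z-o[2])/d[2]
def shot(name,box=None,f=1,cam='top'):
    c=read_camera(cam); im=c['color'][:,:,::-1]
    if box: x0,y0,x1,y1=box; im=im[y0:y1,x0:x1]
    cv2.imwrite('pics/'+name+'.png',cv2.resize(im,None,fx=f,fy=f,interpolation=cv2.INTER_CUBIC)); return c
E
python3 - <<'E'
from h import *
c=shot('top1',(240,200,400,320),5)
hsv=cv2.cvtColor(c['color'],cv2.COLOR_RGB2HSV)
m=cv2.inRange(hsv,(95,110,90),(118,255,255)); m[:, :255]=0; m[:,370:]=0; m[:240]=0; m[310:]=0
n,l,st,ce=cv2.connectedComponentsWithStats(m)
P=[]
for i in range(1,n):
    if st[i,4]>60:
        p=ray(c,*ce[i],.061); print(st[i],ce[i],p)
        cnt=cv2.findContours((l==i).astype('uint8'),0,2)[0][0]; print(cv2.minAreaRect(cnt)); P.append(p)
P.sort(key=lambda p:-p[1]); d=P[1]-P[0]; print('len',np.linalg.norm(d),'yaw vs -y',np.degrees(np.arctan2(d[0],-d[1])), 'mid',(P[0]+P[1])/2)
s=get_state(); from scipy.spatial.transform import Rotation as R
q=s['ee_rot']; print(R.from_quat([*q[1:],q[0]]).as_matrix())
E
```

```text
[340 252  17  26 298] [348.2147651  264.53691275] [ 0.47077997 -0.10458125  0.061     ]
((348.3045654296875, 264.7639465332031), (24.93646812438965, 15.318115234375), 85.91438293457031)
[266 257  17  26 263] [274.20152091 269.54372624] [0.45789465 0.0677475  0.061     ]
((273.8385314941406, 269.57745361328125), (24.81159019470215, 15.299370765686035), 86.18592071533203)
len 0.17280980825505093 yaw vs -y 4.27614790549148 mid [ 0.46433731 -0.01841688  0.061     ]
[[ 9.20740396e-01  3.90175445e-01 -4.95215077e-04]
 [ 3.90175723e-01 -9.20739024e-01  1.59841593e-03]
 [ 1.67698800e-04 -1.66494701e-03 -9.99998600e-01]]
```

View pics/top1.png

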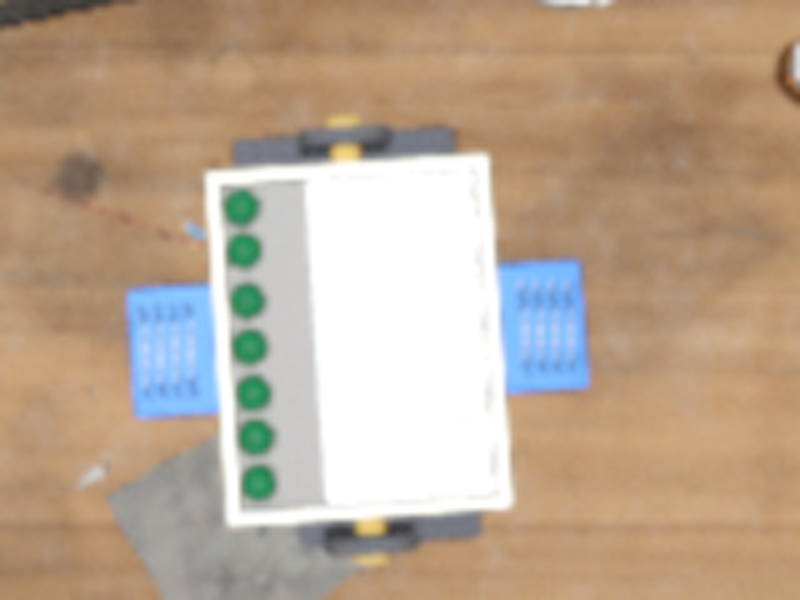

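arm_command([
  [[0, 0, 0], -7.13, 1],
  [[0, 0, 0], -7.13, 1],
  [[0, 0, 0], -7.13, 1],
  [[0, 0, 0], -7.13, 1],
  [[0, 0, 0], -7.13, 1],
  [[0, 0, 0], -7.13, 1],
  [[0, 0, 0], -7.13, 1],
  [[0, 0, 0], -7.13, 1],
  [[0, 0, 0], -7.13, 1],
  [[0, 0, 0], -7.13, 1],
  [[0, 0, 0], 0, 1],
], force=20)

```text
t: 1.07
tcp_pos: [0.2145, -0.5062, 0.219]
ee_rot: [-0.0, 0.68, 0.734, 0.0]
force: [0.7, 0.9, -0.6]
gripper_width: 0.0239
```

```bash
cat >>h.py <<'E'
from scipy.spatial.transform import Rotation as R
PP=np.array([.4710,-.1070]); CP=np.array([.4577,.0703])
def st(tx=None,ty=None,tz=None):
    s=get_state(); q=s['ee_rot']; M=R.from_quat([*q[1:],q[0]]).as_matrix(); p=s['tcp_pos']
    print('t',round(s['t'],2),'tcp',p.round(4),'yaw',np.degrees(np.arctan2(M[1,0],M[0,0])).round(2),'zax',M[:,2].round(3),'F',s['force'].round(2),'w',round(s['gripper_width'],4),'q',s['joints'].round(2))
    if tx is not None: print('shift tool', (M.T@(np.array([tx,ty,tz])-p)).round(4))
    return s,M
E
python3 -c "
from h import *
st(*PP,.15)"
```

```text
t 1.07 tcp [ 0.2145 -0.5062  0.219 ] yaw 94.37 zax [-0.     0.001 -1.   ] F [ 0.7   0.94 -0.61] w 0.0239 q [-1.27  0.09  1.37 -0.    1.68 -1.35]
shift tool [0.3784 0.2862 0.0693]
```

arm_command([
  [[0.0315, 0.0238, 0.004], 0, 1],
  [[0.0315, 0.0238, 0.004], 0, 1],
  [[0.0315, 0.0238, 0.004], 0, 1],
  [[0.0315, 0.0238, 0.004], 0, 1],
  [[0.0315, 0.0238, 0.004], 0, 1],
  [[0.0315, 0.0238, 0.004], 0, 1],
  [[0.0315, 0.0238, 0.004], 0, 1],
  [[0.0315, 0.0238, 0.004], 0, 1],
  [[0.0315, 0.0238, 0.004], 0, 1],
  [[0.0315, 0.0238, 0.004], 0, 1],
  [[0.0315, 0.0238, 0.004], 0, 1],
  [[0.0315, 0.0238, 0.004], 0, 1],
])

```text
t: 2.07
tcp_pos: [0.4719, -0.1063, 0.1713]
ee_rot: [0.0, 0.682, 0.732, -0.0]
force: [0.9, -1.7, -0.0]
gripper_width: 0.0003
```

```bash
python3 -c "
from h import *
st(*PP,.085)
shot('s2',cam='scene');shot('t2',(200,160,420,320),3.6)"
```

```text
t 2.07 tcp [ 0.4719 -0.1063  0.1713] yaw 94.06 zax [ 0. -0. -1.] F [ 0.93 -1.69 -0.05] w 0.0003 q [-0.34 -0.05  1.6  -0.    1.59 -0.41]
shift tool [-0.0006 -0.0009  0.0863]
```

View pics/t2.png

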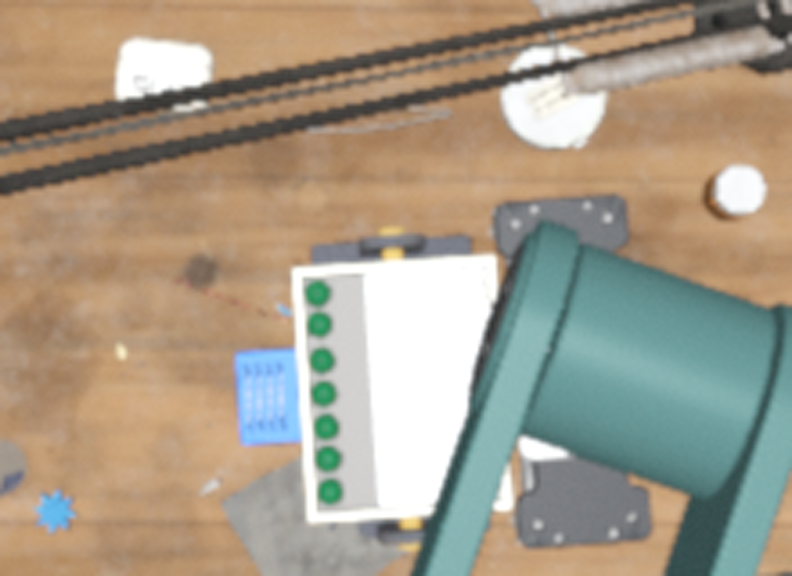

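View pics/s2.png

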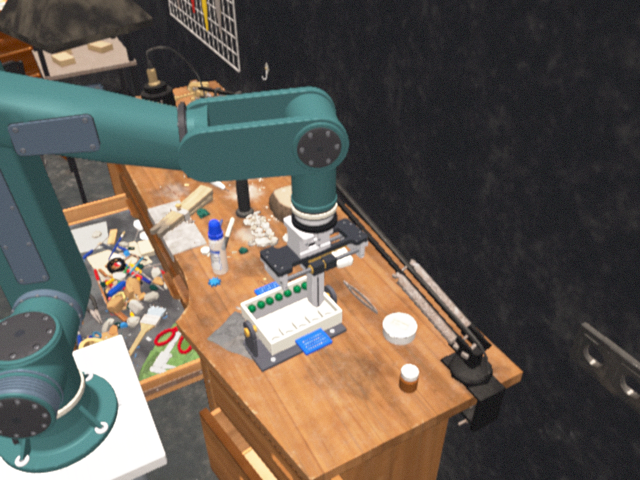

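arm_command([
  [[0, -0.001, 0.0115], 0, 1],
  [[0, 0, 0.0115], 0, 1],
  [[0, 0, 0.0115], 0, 1],
  [[0, 0, 0.0115], 0, 1],
  [[0, 0, 0.0115], 0, 1],
  [[0, 0, 0.0115], 0, 1],
  [[0, 0, 0.0115], 0, 1],
  [[0, 0, 0.0115], 0, 1],
  [[0, 0, 0], 0, 1],
])

```text
t: 2.92
tcp_pos: [0.4683, -0.1079, 0.0762]
ee_rot: [-0.002, 0.68, 0.733, -0.001]
force: [-0.0, 0.5, 0.7]
gripper_width: 0.0006
```

```bash
python3 -c "
from h import *
st(*PP,.050)
shot('s3',(180,220,380,370),4,cam='scene')"
```

```text
t 2.92 tcp [ 0.4683 -0.1079  0.0762] yaw 94.24 zax [-0.005  0.002 -1.   ] F [-0.04  0.54  0.73] w 0.0006 q [-0.34  0.01  1.74 -0.    1.4  -0.42]
shift tool [0.0006 0.0028 0.0262]
```

View pics/s3.png

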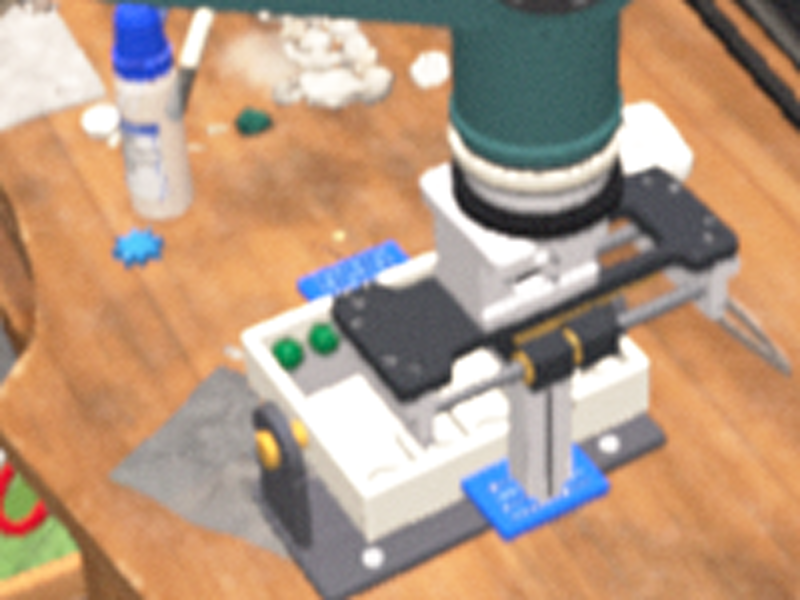

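The fingertips are on the pocket plate, with clearance all around. Now pressing slowly.

arm_command([
  [[0, 0, 0.003], 0, 1],
  [[0, 0, 0.003], 0, 1],
  [[0, 0, 0.003], 0, 1],
  [[0, 0, 0.003], 0, 1],
  [[0, 0, 0.003], 0, 1],
  [[0, 0, 0.003], 0, 1],
  [[0, 0, 0.003], 0, 1],
  [[0, 0, 0.003], 0, 1],
  [[0, 0, 0.002], 0, 1],
  [[0, 0, 0], 0, 1],
  [[0, 0, 0], 0, 1],
  [[0, 0, 0], 0, 1],
])

```text
t: 3.97
tcp_pos: [0.47, -0.1086, 0.053]
ee_rot: [-0.0, 0.68, 0.733, -0.001]
force: [0.6, -0.3, 0.7]
gripper_width: 0.0002
```

```bash
python3 -c "
from h import *
st(*PP,.050)
shot('s4',(180,220,380,370),4,cam='scene');shot('t4',(240,200,400,320),5)"
```

```text
t 3.97 tcp [ 0.47   -0.1086  0.053 ] yaw 94.26 zax [-0.001 -0.001 -1.   ] F [ 0.57 -0.31  0.71] w 0.0002 q [-0.34  0.03  1.77 -0.    1.34 -0.42]
shift tool [0.0016 0.0011 0.003 ]
```

View pics/s4.png

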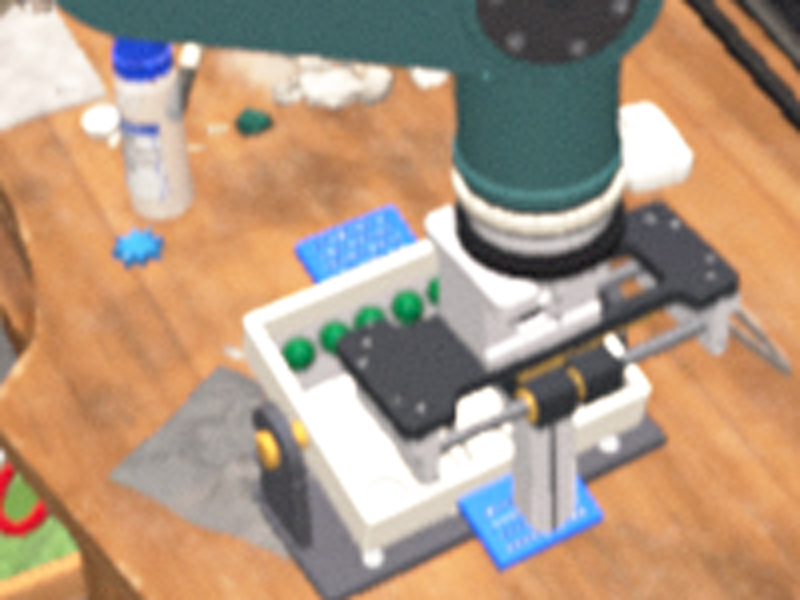

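View pics/t4.png

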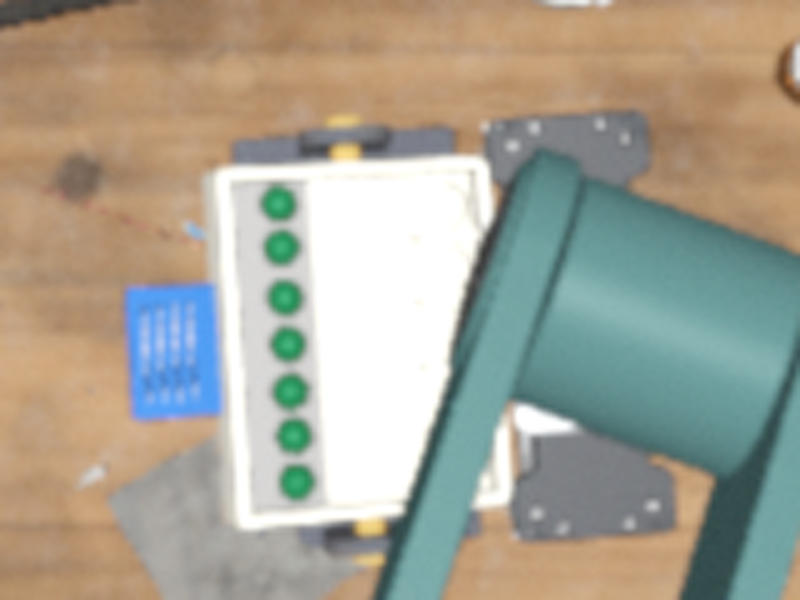

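Tilted, and the beads are starting to roll (column 280–295, moving right). A bit more tilt, then wait.

arm_command([
  [[0, 0, 0.0015], 0, 1],
  [[0, 0, 0.0015], 0, 1],
  [[0, 0, 0], 0, 1],
  [[0, 0, 0], 0, 1],
  [[0, 0, 0], 0, 1],
  [[0, 0, 0], 0, 1],
  [[0, 0, 0], 0, 1],
  [[0, 0, 0], 0, 1],
  [[0, 0, 0], 0, 1],
  [[0, 0, 0], 0, 1],
  [[0, 0, 0], 0, 1],
  [[0, 0, 0], 0, 1],
])

```text
t: 5.07
tcp_pos: [0.4702, -0.1084, 0.0504]
ee_rot: [-0.0, 0.68, 0.733, -0.0]
force: [-0.2, -1.0, 0.1]
gripper_width: 0.0006
```

```bash
python3 -c "
from h import *
st(*PP,.050)
shot('s5',(180,220,380,370),4,cam='scene');shot('t5',(240,200,400,320),5)"
```

```text
t 5.07 tcp [ 0.4702 -0.1084  0.0504] yaw 94.26 zax [-0. -0. -1.] F [-0.16 -0.98  0.14] w 0.0006 q [-0.34  0.04  1.77 -0.    1.34 -0.42]
shift tool [0.0013 0.0009 0.0004]
```

View pics/s5.png

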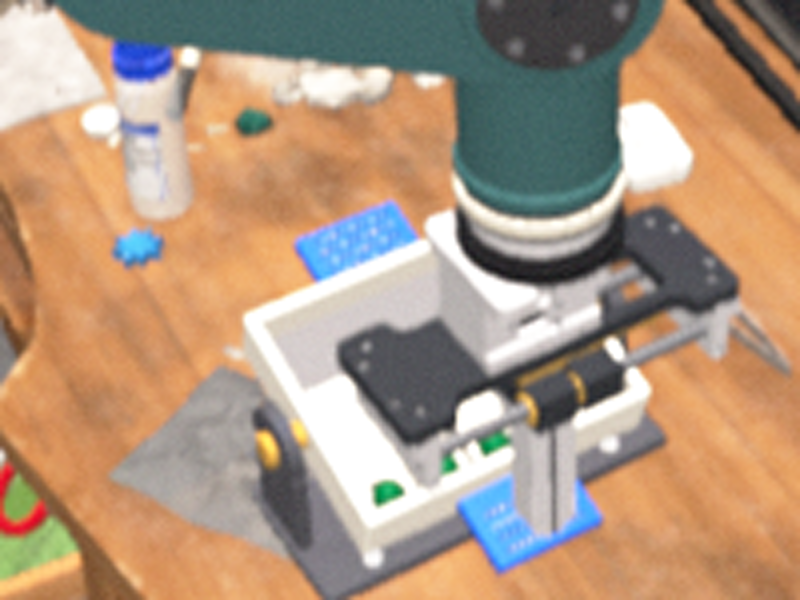

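View pics/t5.png

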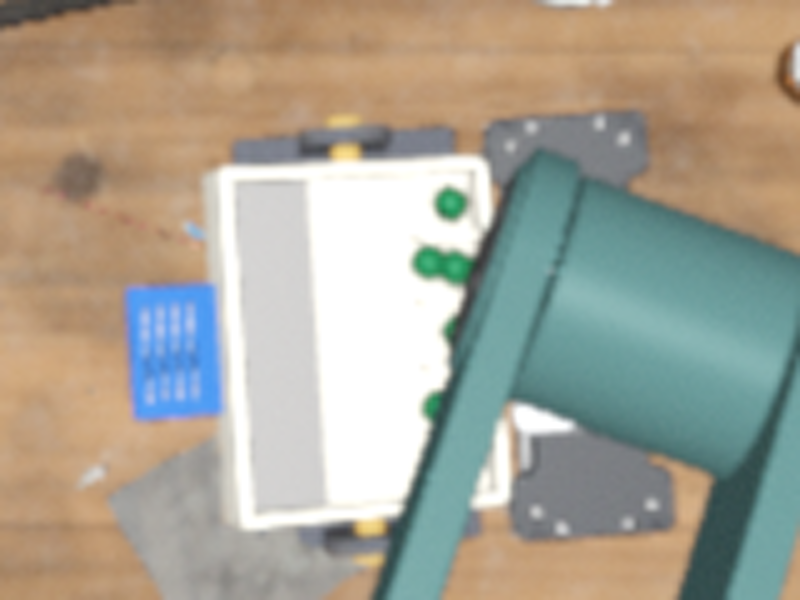

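```bash
python3 -c "
from h import *
c=read_camera('top')
e=ray(c,145,208,.377);print(e, e+[.17,-.54,0])
for y in (.1,.0,-.1):
    f=(e[1]-y)/.54; print(y,e[0]+.17*f,.377+f*(.065-.377))
"
```

```text
[0.56236181 0.26270038 0.377     ] [ 0.73236181 -0.27729962  0.377     ]
0.1 0.6135822967078648 0.28299533802326676
0.0 0.6450637781893462 0.22521756024548897
-0.1 0.6765452596708278 0.16743978246771118
```

arm_command([
  [[0, 0, -0.01], 0, 1],
  [[0, 0, -0.03], 0, 1],
  [[0, 0, -0.03], 0, 1],
  [[0, 0, -0.03], 0, 1],
  [[0, 0, -0.02], 0, 1],
  [[0, 0, 0], 0, 1],
])

```text
t: 5.72
tcp_pos: [0.4732, -0.1093, 0.177]
ee_rot: [0.005, 0.68, 0.733, 0.002]
force: [1.0, -0.2, 0.4]
gripper_width: 0.0006
```

arm_command([
  [[0.03, 0, 0], 0, 1],
  [[0.03, 0, 0], 0, 1],
  [[0.03, 0, 0], 0, 1],
  [[0.03, 0, 0], 0, 1],
  [[0.03, 0, 0], 0, 1],
  [[0.03, -0.002, 0], 0, 1],
  [[0, 0, 0], 0, 1],
])

```text
t: 6.3
tcp_pos: [0.4535, 0.0753, 0.1696]
ee_rot: [-0.002, 0.678, 0.735, 0.0]
force: [-0.5, 0.1, -0.0]
gripper_width: 0.0006
```

```bash
python3 -c "
from h import *
st(*CP,.101)
shot('s6',(180,180,380,330),4,cam='scene');shot('t6',(240,200,400,320),5)"
```

```text
t 6.3 tcp [0.4535 0.0753 0.1696] yaw 94.59 zax [-0.002  0.003 -1.   ] F [-0.49  0.09 -0.05] w 0.0006 q [ 0.04 -0.1   1.66  0.    1.59 -0.04]
shift tool [-0.0055  0.004   0.0686]
```

View pics/s6.png

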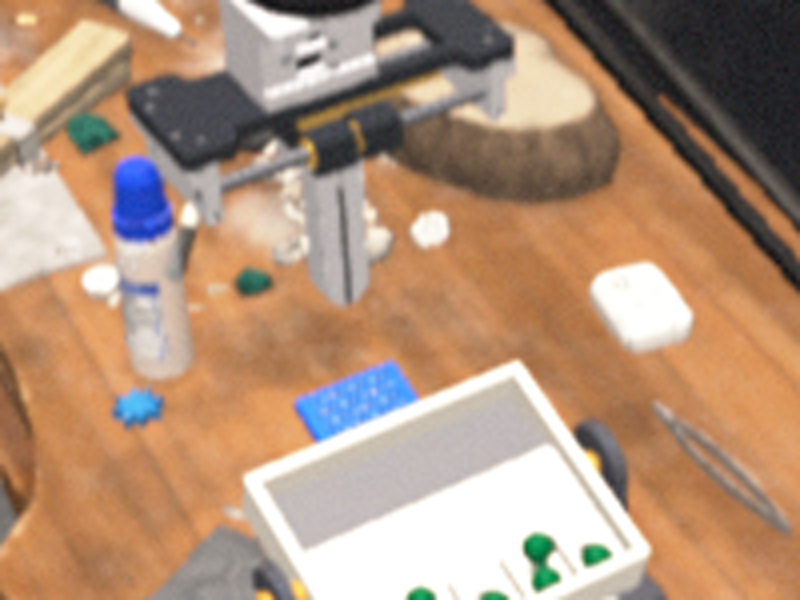

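View pics/t6.png

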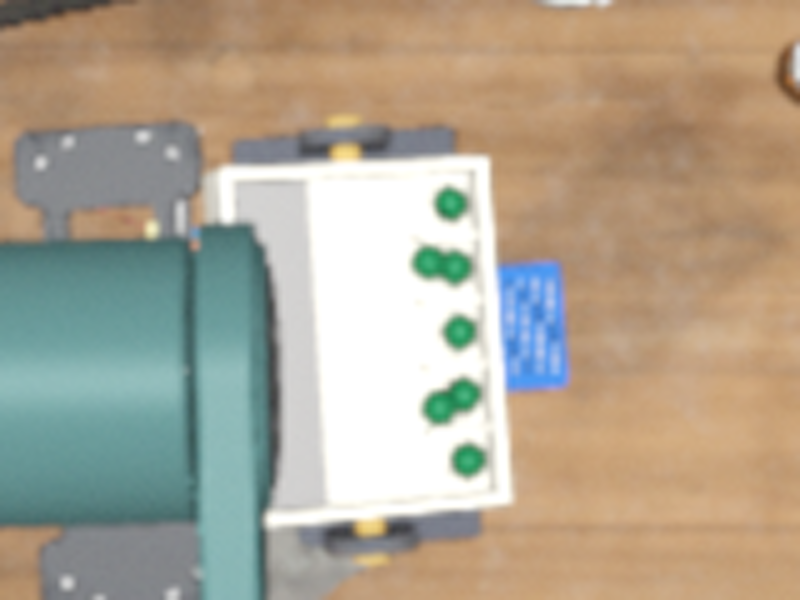

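All five pockets hold a bead: an even row at (450,203), (456,267), (459,331), (465,394), (468,459). The two spares sit before pockets at (428,262) and (440,407). Now the channel plate.

arm_command([
  [[-0.0055, 0.002, 0.01], 0, 1],
  [[0, 0.001, 0.013], 0, 1],
  [[0, 0, 0.013], 0, 1],
  [[0, 0, 0.013], 0, 1],
  [[0, 0, 0.01], 0, 1],
  [[0, 0, 0.004], 0, 1],
  [[0, 0, 0], 0, 1],
])

```text
t: 6.98
tcp_pos: [0.4574, 0.0647, 0.1057]
ee_rot: [-0.001, 0.681, 0.732, -0.001]
force: [0.5, -0.5, -0.3]
gripper_width: 0.0006
```

```bash
python3 -c "
from h import *
st(*CP,.063)"
```

```text
t 6.98 tcp [0.4574 0.0647 0.1057] yaw 94.17 zax [-0.003 -0.    -1.   ] F [ 0.45 -0.53 -0.29] w 0.0006 q [ 0.02 -0.06  1.74 -0.    1.46 -0.05]
shift tool [0.0056 0.0008 0.0427]
```

arm_command([
  [[0.004, 0, 0.002], 0, 1],
  [[0, 0, 0.003], 0, 1],
  [[0, 0, 0.003], 0, 1],
  [[0, 0, 0.003], 0, 1],
  [[0, 0, 0.003], 0, 1],
  [[0, 0, 0.003], 0, 1],
  [[0, 0, 0.003], 0, 1],
  [[0, 0, 0.003], 0, 1],
  [[0, 0, 0.003], 0, 1],
  [[0, 0, 0.003], 0, 1],
  [[0, 0, 0.003], 0, 1],
  [[0, 0, 0.003], 0, 1],
])

```text
t: 7.98
tcp_pos: [0.4583, 0.0696, 0.0723]
ee_rot: [0.0, 0.68, 0.733, 0.0]
force: [1.1, 0.6, 3.1]
gripper_width: 0.0008
```

arm_command([
  [[0, 0, 0.002], 0, 1],
  [[0, 0, 0.002], 0, 1],
  [[0, 0, 0.002], 0, 1],
  [[0, 0, 0.0015], 0, 1],
  [[0, 0, 0], 0, 1],
  [[0, 0, 0], 0, 1],
  [[0, 0, 0], 0, 1],
  [[0, 0, 0], 0, 1],
  [[0, 0, 0], 0, 1],
  [[0, 0, 0], 0, 1],
  [[0, 0, 0], 0, 1],
  [[0, 0, 0], 0, 1],
])

```text
t: 8.98
tcp_pos: [0.4575, 0.0698, 0.0646]
ee_rot: [-0.0, 0.68, 0.733, -0.0]
force: [-0.0, -0.6, 1.2]
gripper_width: 0.0008
```

```bash
python3 -c "
from h import *
st(*CP,.063)
shot('s7',(180,220,380,370),4,cam='scene');shot('t7',(240,200,400,320),5)"
```

```text
t 8.98 tcp [0.4575 0.0698 0.0646] yaw 94.27 zax [-0.001  0.    -1.   ] F [-0.01 -0.59  1.23] w 0.0008 q [ 0.03 -0.02  1.8   0.    1.37 -0.05]
shift tool [0.0005 0.0002 0.0016]
```

View pics/s7.png

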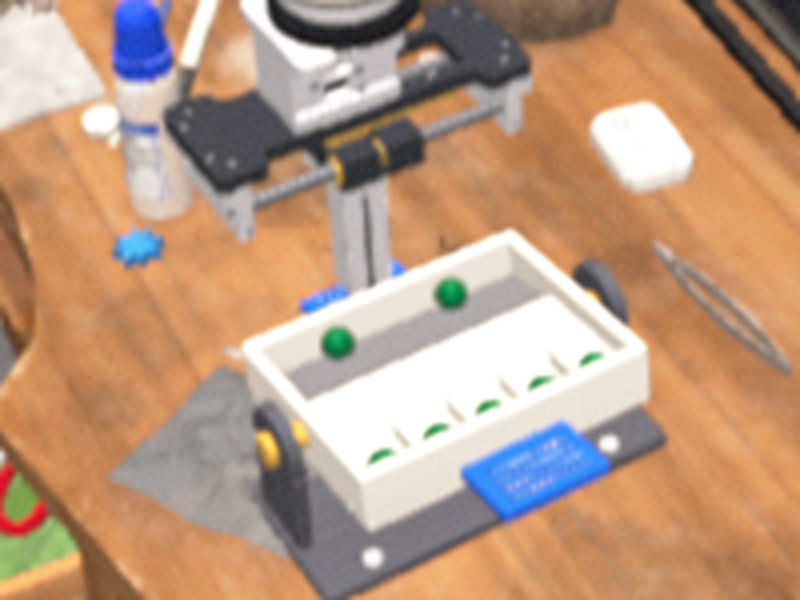

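View pics/t7.png

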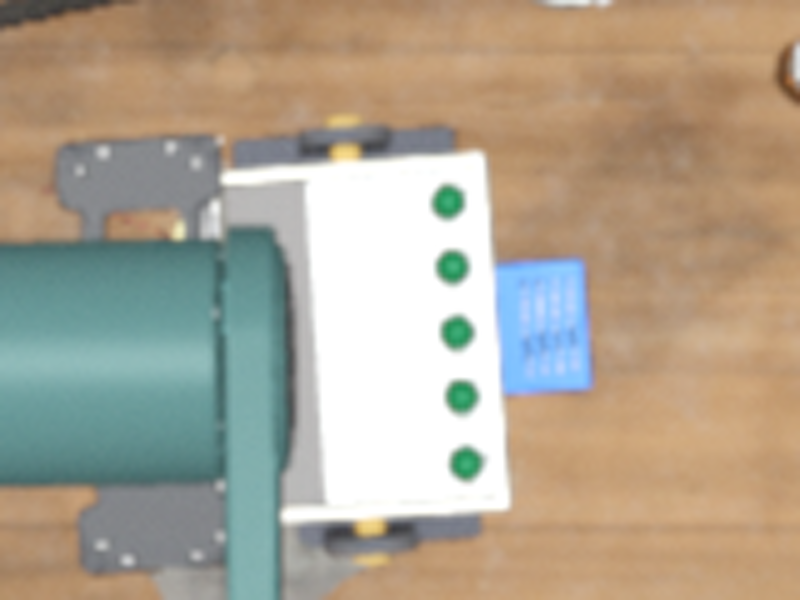

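Five beads remain seated, and both spares rest against the channel's end wall (scene crop (338,343) and (450,292)). Now back across to level it.

arm_command([
  [[0, 0, 0], 0, 1],
  [[0, 0, 0], 0, 1],
  [[0, 0, -0.01], 0, 1],
  [[0, 0, -0.03], 0, 1],
  [[0, 0, -0.03], 0, 1],
  [[0, 0, -0.03], 0, 1],
  [[0, 0, -0.005], 0, 1],
  [[0, 0, 0], 0, 1],
])

```text
t: 9.75
tcp_pos: [0.4598, 0.0699, 0.1734]
ee_rot: [0.002, 0.68, 0.733, 0.002]
force: [0.1, -0.5, -0.3]
gripper_width: 0.0003
```

arm_command([
  [[-0.03, 0, 0], 0, 1],
  [[-0.03, 0, 0], 0, 1],
  [[-0.03, 0, 0], 0, 1],
  [[-0.03, 0, 0], 0, 1],
  [[-0.03, 0, 0], 0, 1],
  [[-0.026, 0, 0], 0, 1],
  [[0, 0, 0], 0, 1],
  [[0, 0, 0], 0, 1],
])

```text
t: 10.42
tcp_pos: [0.4701, -0.1062, 0.168]
ee_rot: [-0.002, 0.681, 0.732, -0.001]
force: [-0.4, 0.3, 0.2]
gripper_width: 0.0004
```

```bash
python3 -c "
from h import *
st(*PP,.09)"
```

```text
t 10.42 tcp [ 0.4701 -0.1062  0.168 ] yaw 94.11 zax [-0.003  0.002 -1.   ] F [-0.43  0.26  0.2 ] w 0.0004 q [-0.34 -0.05  1.61  0.    1.58 -0.41]
shift tool [-0.001   0.0011  0.078 ]
```

arm_command([
  [[0, 0, 0.015], 0, 1],
  [[0, 0, 0.02], 0, 1],
  [[0, 0, 0.02], 0, 1],
  [[0, 0, 0.015], 0, 1],
  [[0, 0, 0.005], 0, 1],
  [[0, 0, 0.002], 0, 1],
  [[0, 0, 0], 0, 1],
  [[0, 0, 0], 0, 1],
])

```text
t: 11.08
tcp_pos: [0.4717, -0.1054, 0.0939]
ee_rot: [0.001, 0.68, 0.733, 0.0]
force: [0.0, -0.1, -0.3]
gripper_width: 0.0004
```

```bash
python3 -c "
from h import *
st(*PP,.075)"
```

```text
t 11.08 tcp [ 0.4717 -0.1054  0.0939] yaw 94.31 zax [ 0.001 -0.    -1.   ] F [ 0.04 -0.06 -0.32] w 0.0004 q [-0.34 -0.    1.72  0.    1.43 -0.41]
shift tool [-0.0015 -0.0008  0.0189]
```

arm_command([
  [[0, 0, 0.002], 0, 1],
  [[0, 0, 0.002], 0, 1],
  [[0, 0, 0.002], 0, 1],
  [[0, 0, 0.002], 0, 1],
  [[0, 0, 0.002], 0, 1],
  [[0, 0, 0.002], 0, 1],
  [[0, 0, 0.002], 0, 1],
  [[0, 0, 0.002], 0, 1],
  [[0, 0, 0.002], 0, 1],
  [[0, 0, 0], 0, 1],
  [[0, 0, 0], 0, 1],
  [[0, 0, 0], 0, 1],
])

```text
t: 12.08
tcp_pos: [0.4706, -0.1054, 0.0746]
ee_rot: [-0.001, 0.68, 0.733, -0.0]
force: [0.5, -0.8, 0.8]
gripper_width: 0.0007
```

```bash
python3 -c "
from h import *
st(*PP,.075)"
```

```text
t 12.08 tcp [ 0.4706 -0.1054  0.0746] yaw 94.27 zax [-0.001  0.001 -1.   ] F [ 0.54 -0.78  0.79] w 0.0007 q [-0.34  0.01  1.74  0.    1.39 -0.41]
shift tool [-0.0016  0.0002 -0.0005]
```

Level by the numbers. Lift off, move aside to the right, and look.

arm_command([
  [[0, 0, -0.005], 0, 1],
  [[0, 0, -0.02], 0, 1],
  [[0, 0, -0.03], 0, 1],
  [[0, 0, -0.04], 0, 1],
  [[-0.03, 0, -0.02], 0, 1],
  [[-0.035, 0, 0], 0, 1],
  [[-0.035, -0.01, 0], 0, 1],
  [[-0.035, -0.01, 0], 0, 1],
  [[-0.035, -0.02, 0], 0, 1],
  [[-0.035, -0.02, 0], 0, 1],
  [[-0.03, -0.02, 0], 0, 1],
  [[0, 0, 0], 0, 1],
])

```text
t: 13.08
tcp_pos: [0.4053, -0.3509, 0.1895]
ee_rot: [-0.001, 0.683, 0.73, -0.002]
force: [0.0, 1.0, 0.2]
gripper_width: 0.0004
```

```bash
python3 -c "
from h import *
st()
shot('s8',(180,220,380,370),4,cam='scene');c=shot('t8',(240,200,400,320),5)
hsv=cv2.cvtColor(c['color'],cv2.COLOR_RGB2HSV)
m=cv2.inRange(hsv,(95,110,90),(118,255,255)); m[:, :255]=0; m[:,370:]=0; m[:240]=0; m[310:]=0
n,l,s,ce=cv2.connectedComponentsWithStats(m)
print([(a,b) for a,b in zip(s.tolist(),ce.tolist()) if a[4]>60][1:])"
```

```text
t 13.08 tcp [ 0.4053 -0.3509  0.1895] yaw 93.85 zax [-0.003 -0.002 -1.   ] F [0.04 0.99 0.21] w 0.0004 q [-0.82  0.06  1.45 -0.    1.62 -0.88]
[([340, 252, 17, 26, 280], [348.0571428571429, 264.2607142857143]), ([266, 257, 17, 26, 249], [274.3734939759036, 269.33734939759034])]
```

View pics/s8.png

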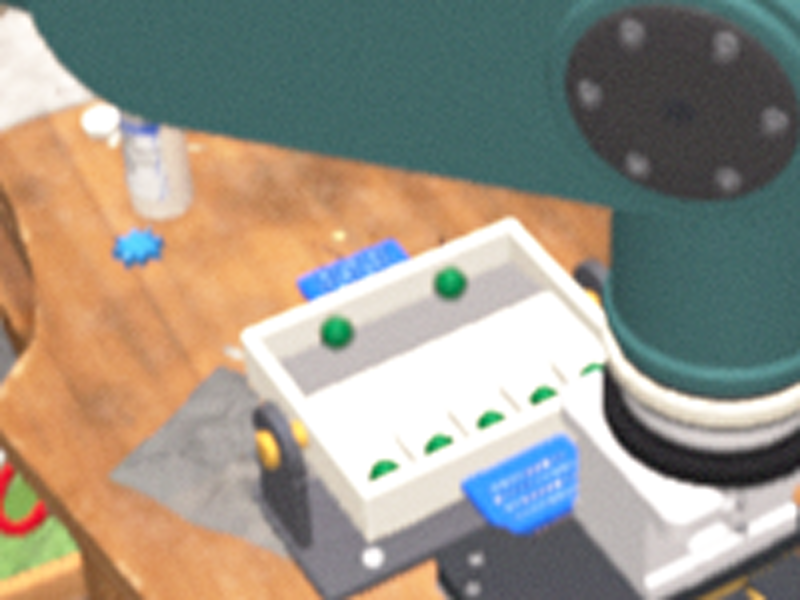

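View pics/t8.png

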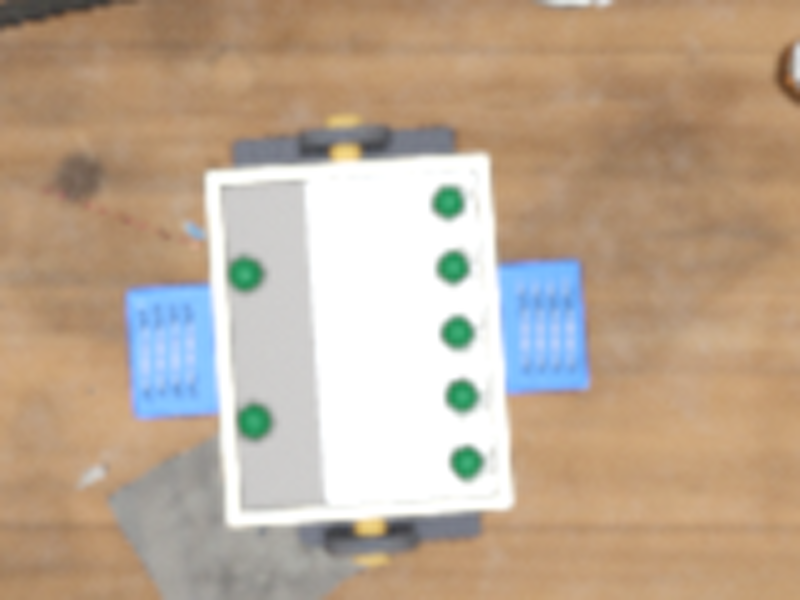

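The board outline and plates match the first picture. The plate boxes are identical, so it is level. Five beads are in the pockets at (449,203) to (466,462), and two are in the channel at (246,273) and (254,421).

arm_command([
  [[0, 0, 0], 0, 1],
  [[0, 0, 0], 0, 1],
  [[0, 0, 0], 0, 1],
  [[0, 0, 0], 0, 1],
  [[0, 0, 0], 0, 1],
  [[0, 0, 0], 0, 1],
])

```text
t: 13.68
tcp_pos: [0.4092, -0.3455, 0.1901]
ee_rot: [0.0, 0.68, 0.733, 0.0]
force: [0.4, 0.3, -0.4]
gripper_width: 0.0004
```

```bash
python3 -c "
from plant import *
print(close_job())"
```

```text
the job is handed in; nothing more can be done
None
```

I handed the job in at about 13.7 s, and every check I made came out as the task asks; the hand-in reports no verdict.

With closed fingers I pressed the pocket plate to about +0.3 rad. All five pockets filled on the first tip. I then pressed the channel plate to about -0.13 rad, and both spare beads rolled back into the channel. Last I pressed the pocket plate back to level and moved the arm aside to the right.

- **Beads:** the last pictures show five beads evenly spaced in the pockets and two lying against the channel's end wall. No bead left the board.
- **Level:** both thumb plates cover the same pixel boxes as in the first picture. The final press height was also within about 0.5 mm of the level value. I took both tilt figures above from press heights, not from a direct reading.
- **Surroundings:** the wrist force stayed at a few newtons in every reading I took. The star and jar look unmoved in the last pictures. The earbud case was hidden behind the arm in the final view but looked in place before that. I judged the bystanders by eye only and did not measure them.

No check failed or disagreed. The arm did settle up to about 5 mm off target sideways above the channel plate, and I corrected that before pressing.

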